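# Change over the wax pots on the studio warmer

### The arm

A 6-joint arm with a two-finger parallel gripper is mounted at the origin on the work surface. World frame = base frame: x ahead of the robot, y to its left, z up, the work surface at z = 0. Lengths are in mm, angles in rad, forces in N, time in s.
With the tool pointing down it reaches from about 275 to 750 mm from the base axis. Payload 10.2 kg.
Tool frame: the origin (TCP) lies midway between the tips of the shut fingers; the grasp point (between the pads) lies 19 mm behind it; z points along the fingers, y is the line along which they close (so a half turn about z gives the same grasp; the last joint's range is limited). The gripper opens to 85 mm and grips with 20 to 120 N. Pads are 22 mm wide; open, the fingers measure 114 mm over their backs; the gripper's body (76 mm by 85 mm) begins 54 mm behind the grasp point. The pads swing forward as they close: fully open they stand 13 mm farther back than shut.
Start: joints at [0.934, 0.313, 1.498, -0, 1.331, -0.223], TCP at [211.111, 480.69, 231.294] pointing down, gripper open.
Joint ranges: [-2.94, 2.94], [-0.97, 2.17], [0.19, 2.56], [-1.23, 4.37], [0.02, 3.11], [-2.88, 2.88]. Speed limits (rad/s): [2.39, 2.39, 3.01, 3.14, 3.14, 3.14].

### API

Orientations are given as a unit quaternion [w, x, y, z].
In Python, from rig import ctrl, capture, camera_info gives the robot as it stands.
- The arm moves only by the tool apply_moves, never from a script. Its argument "targets" is a list of rows, each a list of 3 entries, a list of its own where there are three numbers: the finger opening in mm, from 0 to 85.4, then the shift along the world's x, y, z in mm, then the turn, a rotation vector about the world's x, y, z in degrees. In form: [[grip, [dx, dy, dz], [rx, ry, rz]], ...]. A call has 1 to 20 rows; each row is the pose to reach, as a shift and turn from the pose commanded when the call began; what a row does not reach only later rows make up. A row lasts 1/10 s, in which the tool goes at most 50 mm and 8.59 degrees, less where a joint would pass 70% of its speed; a pose out of reach is approached as far as the arm can. A call with a gripper value outside its range is refused whole. The fingers move at their own pace and stop on an object; "squeeze" is the grip in N (left out, the last holds). Time passes only in rows, so rows that repeat a pose let the fingers close. It gives the time, the measured TCP pose, the force, the opening and the grip force at its end, in the units of the state.
- ctrl.sense(): the state, without advancing time (a new reading comes with each control period).
- capture(name): name is "scene" or "side" or "wrist"; returns (picture, depth): 480x640x3 uint8, blue, green, red; 480x640 float32, mm along the optical axis (not along the pixel's ray), 0 where there is no reading.
- camera_info(name): a dict with "vfov" (degrees; the focal length in pixels is half the picture's height over the tangent of half this angle, whatever the lens; pixels are square), "cx", "cy" (the principal point, pixels), "extrinsics" (4x4, takes a point from camera to world coordinates). Camera axes: x right, y down, z forward; pixel columns grow to the right and rows downward; lengths in mm; the calibration is good to about 2 mm. A picture is of the moment at which its call begins: read the wrist's pose just before it. camera_info takes no time and is no camera call; for the wrist camera it gives the pose at the moment of the call.
- ctrl.finish_job(): hands the job in; it is judged then, once.
The state is a dict: "time_s": time; "joints": joint angles; "dq": joint speeds; "tau": joint torques, N m; "eef_pos": TCP position; "ee_rot": TCP orientation; "force": force on the tool from outside, world axes, zero at the start; "wrist_torque": the same for the moment, N m; "grip_width": opening from 0.0 (shut) to 1.0 (fully open); "grip_force": force on a finger pad.
Only numpy, scipy, OpenCV 4.12 (cv2) and the standard library are available. Lean on these libraries where they do the work, as an engineer would, in place of code of your own. Each camera call takes 0.05 s, during which the arm holds its last target. There are 200 camera calls.

### The job

First turn the wax warmer's red power switch to off. Then, with the power off, lift every empty pot (black handle) off the warmer onto the cork board and stand every full pot (wooden handle) on the warmer, each wholly inside a heating ring of its own. When all pots stand upright in their places, turn the switch back on; leave the other things on the table where they are.

Things in the scene. Friction and masses are not known exactly. Their poses are not given: they have to be found in the camera images.
- isolator (a joint): Rotary power switch handle of the warmer, turning about the vertical through its centre: 0 = off, 1.047 rad (60 degrees) = on, growing clockwise seen from above. It has a stop at either end, stays where it is left, and clicks past a spring ball half way; 0.1 to 0.3 N m turns it.
- isolator_grip (a point): Grip point of the switch's red bar handle, on its turning axis, 84 mm above the table. It turns with the handle: x runs along the bar to its white-marked end. Bar: 66 mm long (x), 16 mm wide (y), top at 96 mm, underside at 62 mm above the table. It stands on a fixed grey box 100 x 100 x 50 mm with a yellow top; a white dot marks off, a green dot on.
- warmer: Low white wax warmer with a black top plate, fixed: 180 mm (x) by 340 mm (y), 45 mm tall; origin at the centre of its underside. Three heating rings, marked by orange circles 104 mm across, lie in a row along its y axis.
- ring_a (a point): Centre of the heating ring at the +y end of the warmer, on the surface of its plate, 45 mm above the table; the rings are 108 mm apart.
- ring_b (a point): Centre of the heating ring at the middle of the warmer, on the surface of its plate, 45 mm above the table; the rings are 108 mm apart.
- ring_c (a point): Centre of the heating ring at the -y end of the warmer, on the surface of its plate, 45 mm above the table; the rings are 108 mm apart.
- cork_board: Brown cork board, fixed, 200 mm (x) by 240 mm (y) by 4 mm thick; origin at the centre of its underside. Empty pots cool here; a jar stands on one part of it.
- grey_board: Slate-grey board, fixed, 200 mm (x) by 240 mm (y) by 4 mm thick; origin at the centre of its underside. The full pots wait here beside a plaster block.
- empty_1: Steel pot, 66 mm across, 70 mm tall, origin at the centre of its underside, z up. A fixed upright handle stands over it: a black bar 62 mm long, 14 mm wide, 14 mm high along the pot's x axis, bar centre 113 mm above the underside, on two thin uprights at the rim. Empty: bare steel inside. Stands on the warmer at the start. About 0.25 kg. Two or three of the three are present.
- empty_2: Steel pot, 66 mm across, 70 mm tall, origin at the centre of its underside, z up. A fixed upright handle stands over it: a black bar 62 mm long, 14 mm wide, 14 mm high along the pot's x axis, bar centre 113 mm above the underside, on two thin uprights at the rim. Empty: bare steel inside. Stands on the warmer at the start. About 0.25 kg. Two or three of the three are present.
- empty_3: Steel pot, 66 mm across, 70 mm tall, origin at the centre of its underside, z up. A fixed upright handle stands over it: a black bar 62 mm long, 14 mm wide, 14 mm high along the pot's x axis, bar centre 113 mm above the underside, on two thin uprights at the rim. Empty: bare steel inside. Stands on the warmer at the start. About 0.25 kg. Two or three of the three are present.
- full_1: Steel pot, 66 mm across, 70 mm tall, origin at the centre of its underside, z up. A fixed upright handle stands over it: a wooden bar 62 mm long, 14 mm wide, 14 mm high along the pot's x axis, bar centre 113 mm above the underside, on two thin uprights at the rim. Full: holds a solid cake of green wax. Stands on the grey board at the start. About 0.38 kg. Two or three of the three are present.
- full_2: Steel pot, 66 mm across, 70 mm tall, origin at the centre of its underside, z up. A fixed upright handle stands over it: a wooden bar 62 mm long, 14 mm wide, 14 mm high along the pot's x axis, bar centre 113 mm above the underside, on two thin uprights at the rim. Full: holds a solid cake of green wax. Stands on the grey board at the start. About 0.38 kg. Two or three of the three are present.
- full_3: Steel pot, 66 mm across, 70 mm tall, origin at the centre of its underside, z up. A fixed upright handle stands over it: a wooden bar 62 mm long, 14 mm wide, 14 mm high along the pot's x axis, bar centre 113 mm above the underside, on two thin uprights at the rim. Full: holds a solid cake of green wax. Stands on the grey board at the start. About 0.38 kg. Two or three of the three are present.
- jar: Closed glass jar, 48 mm across, 60 mm tall, steel cap; stands on the cork board. Bystander; origin at the centre of its underside.
- plaster_block: White plaster block 60 x 50 x 30 mm on the grey board. Bystander; origin at the centre of its underside.
- orange_paint: Orange paint bottle, 54 mm across, 150 mm tall, black cap, between the warmer's end and a board. Bystander; origin at the centre of its underside.
- figure: White plaster figure, 54 mm across the foot, 122 mm tall, between the warmer's end and a board. Bystander; origin at the centre of its underside.
- tape_reel: Blue tape reel lying flat, 52 mm across, 24 mm tall, behind a board. Bystander; origin at the centre of its underside.
- pigment_tin: Small brass-coloured tin, 44 mm across, 45 mm tall, behind a board. Bystander; origin at the centre of its underside.
There are look-alikes about, which are no part of the job. What is shaped like the full_1 but purple is not meant.

How it is judged:
By the outcome, as a careful person would: the job done as asked, in the order asked, and still so for the second after the job is handed in, with the robot touching nothing.
Of empty_1, empty_2, empty_3 only 2 to 3 are there at a start; the rules pass over those that are not, and their reading is None.
Of full_1, full_2, full_3 only 2 to 3 are there at a start; the rules pass over those that are not, and their reading is None.
At some moment in a run one of empty_1, empty_2, empty_3, full_1, full_2, full_3 may be knocked a few centimetres aside while the robot is not near it.
It also fails if it takes over 210 s, if anything falls off the work surface, if the arm or the gripper's body presses on something with over 40 N, if the wrist force passes 120 N, or if a joint passes its speed limit or range.

## Working session

There is one attempt and no reset: what is moved stays moved. The work goes in short steps, Python scripts to look and compute and a tool call to move; the robot and the scene stay as the last step left them, time stands still between calls to the robot, and variables do not carry over. Pictures are saved under pics/ and viewed, at most 14 in all, crops included, and the job is handed in when it is done.

Besides the shell and the picture viewer there is one more tool, called after "Call:" by a JSON object that holds its "api" and its "payload". apply_moves: Moves the arm, as the interface text tells. Its arguments: {"type":"object","properties":{"targets":{"type":"array","items":{"type":"array"}},"squeeze":{"type":"number"}},"required":["targets"]}

```bash
mkdir -p pics; ls
cat > h.py <<'E'
import numpy as np, cv2
from rig import ctrl, capture, camera_info
def grab(n):
    i=camera_info(n); p,d=capture(n); return p,d,i
def K(i): return 240/np.tan(np.radians(i["vfov"]/2))
def cloud(d,i):
    f=K(i); v,u=np.mgrid[0:480,0:640]
    P=np.stack([(u-i["cx"])/f*d,(v-i["cy"])/f*d,d],-1)
    E=np.array(i["extrinsics"]); return P@E[:3,:3].T+E[:3,3]
def ray(u,v,z,i):
    f=K(i); E=np.array(i["extrinsics"]); r=E[:3,:3]@np.array([(u-i["cx"])/f,(v-i["cy"])/f,1])
    o=E[:3,3]; return o+r*(z-o[2])/r[2]
E
python3 - <<'E'
from h import *
for n in ["scene","side","wrist"]:
    p,d,i=grab(n); cv2.imwrite(f"pics/{n}0.png",p); np.savez(f"{n}0.npz",p=p,d=d,E=i["extrinsics"])
    print(n,{k:np.round(v,3).tolist() for k,v in i.items() if k!="model"} )
print(ctrl.sense())
E
```

```text
pics
scene {'vfov': 53.65, 'cx': 325.763, 'cy': 234.933, 'extrinsics': [[-0.564, 0.518, -0.644, 1124.427], [0.826, 0.343, -0.447, 444.884], [-0.01, -0.784, -0.621, 686.724], [0.0, 0.0, 0.0, 1.0]]}
side {'vfov': 52.206, 'cx': 315.409, 'cy': 246.301, 'extrinsics': [[0.996, -0.062, 0.061, 414.936], [-0.086, -0.622, 0.778, -763.875], [-0.01, -0.78, -0.625, 701.021], [0.0, 0.0, 0.0, 1.0]]}
wrist {'vfov': 70.333, 'cx': 318.625, 'cy': 242.01, 'extrinsics': [[0.401, 0.883, 0.245, 148.611], [0.916, -0.387, -0.108, 507.469], [-0.001, 0.267, -0.964, 374.083], [0.0, 0.0, 0.0, 1.0]]}
{'time_s': 0.15, 'joints': array([ 9.33576722e-01,  3.13340963e-01,  1.49823549e+00,  9.78381585e-06,
        1.33099668e+00, -2.23404678e-01]), 'dq': array([ 0.00046081, -0.00080754, -0.00066762,  0.000265  , -0.000617  ,
        0.00236726]), 'tau': array([ 1.60249416e-03, -4.12364030e+01, -2.59797782e+01, -1.72941009e-04,
        3.19712548e-03,  2.18708465e-05]), 'eef_pos': array([211.00499479, 480.53130614, 230.86675806]), 'ee_rot': array([-2.08822721e-04,  2.05435426e-01,  9.78670550e-01, -4.43562654e-04]), 'force': array([-0.08265789, -0.11471364, -0.18974842]), 'wrist_torque': array([-0.01322381, -0.00303949, -0.00464413]), 'grip_force': 0.0, 'grip_width': 0.998829120820539}
```

View pics/scene0.png

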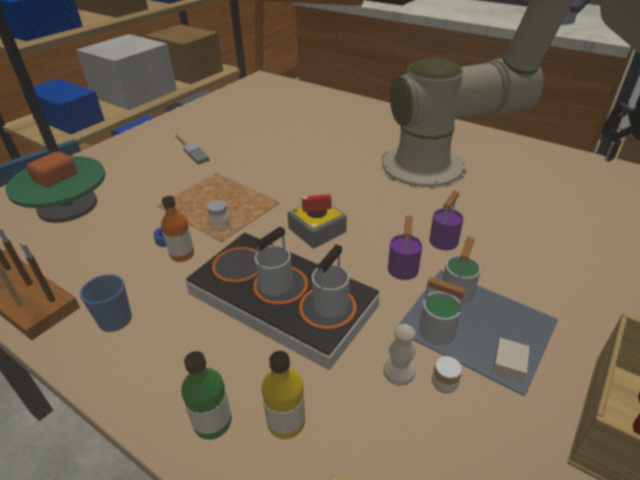

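View pics/side0.png

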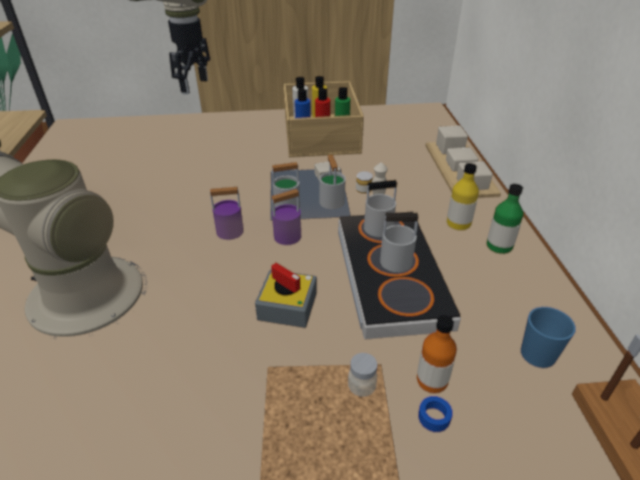

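The scene view shows two empties (black handles) on the warmer at (273,268) and (330,292), and ring (238,264) free. The two pots on the grey board, at (440,318) and (461,280), have green wax. The pots at (405,257) and (447,228) are purple look-alikes off the board, so not meant. The switch is at (317,208), the cork board at (222,205) with the jar at (218,214).

```bash
cat >> h.py <<'E'
def blobs(m,amin=30):
    n,l,s,c=cv2.connectedComponentsWithStats(m.astype(np.uint8),connectivity=8)
    return [(l==k) for k in range(1,n) if s[k,4]>=amin]
def rect(X):
    (c,sz,a)=cv2.minAreaRect(X[:,:2].astype(np.float32))
    if sz[0]<sz[1]: sz=sz[::-1]; a+=90
    return np.round(c,1),np.round(sz,1),round((a+90)%180-90,1)
def handles(n,p,d,i):
    W=cloud(d,i); z=W[...,2]; hsv=cv2.cvtColor(p,cv2.COLOR_BGR2HSV).astype(int); H,S,V=np.moveaxis(hsv,-1,0)
    reach=(d>0)&(W[...,0]>230)&(W[...,0]<800)&(abs(W[...,1])<480)
    M={"black":(V<75)&(z>140)&(z<175),"wood":(H<18)&(S>90)&(V>60)&(z>98)&(z<132),"red":((H<6)|(H>174))&(S>150)&(z>55)&(z<105)}
    for k,m in M.items():
        for b in blobs(m&reach,25):
            X=W[b]; v,u=np.nonzero(b); t=X[X[:,2]>np.percentile(X[:,2],85)-9]
            print(n,k,"px",int(u.mean()),int(v.mean()),len(u),"zmax",round(np.percentile(X[:,2],95)),"rect",*rect(t))
    return W,H,S,V
E
cat > m.py <<'E'
from h import *
for n in ["scene","side"]:
    p,d,i=grab(n); W,H,S,V=handles(n,p,d,i); z=W[...,2]
    m=(H>4)&(H<16)&(S>150)&(z>35)&(z<55)&(d>0)
    print("rings all",rect(W[cv2.erode(m.astype(np.uint8),np.ones((1,1)))>0]))
    for b in blobs((H<20)&(S>70)&(z<12)&(d>0)&(abs(W[...,1])<600)&(V>70),1500): print(n,"cork?",rect(W[b]),b.sum())
    for b in blobs((z>30)&(z<55)&(V<90)&(d>0)&(W[...,0]>250),1000): print(n,"plate",rect(W[b]),b.sum())
    for b in blobs((H>95)&(H<125)&(S>35)&(z<12)&(d>0)&(W[...,0]>250),1000): print(n,"grey",rect(W[b]),b.sum())
    for b in blobs((z>25)&(z<160)&(d>0)&(W[...,0]>200)&(W[...,0]<800),100):
        X=W[b]; v,u=np.nonzero(b); print(n,"obj",int(u.mean()),int(v.mean()),rect(X),round(np.percentile(X[:,2],98)))
E
python3 m.py
```

```text
scene black px 167 201 92 zmax 153 rect [ 651.4 -271.2] [20.6 17.7] -29.5
scene black px 269 238 277 zmax 168 rect [641.3 -11. ] [60.1 14.4] -8.6
scene black px 329 258 260 zmax 168 rect [627.2 107.5] [61.  12.3] 3.3
scene wood px 451 198 143 zmax 123 rect [283.3 187.1] [65.9 13.9] 3.0
scene wood px 172 217 326 zmax 129 rect [ 653.7 -268.3] [30.1 22.1] -41.8
scene wood px 407 225 148 zmax 123 rect [420.2 152.6] [64.1 13.7] 26.2
scene wood px 466 247 185 zmax 127 rect [425.1 275.9] [63.2 13.8] 10.0
scene wood px 445 286 358 zmax 126 rect [540.7 283.7] [61.3 16.2] -85.4
scene red px 316 201 278 zmax 98 rect [413.2 -73.7] [59.9 14.9] -45.3
rings all (array([-136.2, -180.6]), array([1895.5, 1460.5]), 22.8)
scene cork? (array([-586.9,   -7.3]), array([3182.5, 1187.3]), 0.0) 143787
scene plate (array([635.8,  -2.4]), array([334.3, 174.9]), -88.8) 4707
scene obj 22 75 (array([  357.7, -1395.7]), array([46.5, 39.6]), -45.7) 157
scene obj 54 180 (array([ 682.4, -653.1]), array([219.2, 208.9]), -21.6) 137
scene obj 446 220 (array([285.5, 186.8]), array([68.4, 65.4]), 32.8) 122
scene obj 174 22
[... 1526 characters left out ...]
-3.5]), array([341.7, 174.5]), -88.8) 4330
side plate (array([ 636.6, -111.7]), array([88.7, 88.5]), 5.7) 1211
side obj 290 30 (array([ 499.9, 1523. ]), array([599.8,  45. ]), 0.2) 157
side obj 322 116 (array([549.7, 676. ]), array([290.6, 219.9]), 90.0) 154
side obj 330 180 (array([541.4, 344. ]), array([197.2,  66. ]), 89.3) 123
side obj 285 201 (array([422.5, 213.4]), array([192.9,  65.6]), 87.9) 122
side obj 398 277 (array([630.6,  26.4]), array([661.4, 182.3]), -88.6) 150
side obj 226 209 (array([285.1, 184.8]), array([69.9, 63.9]), 75.1) 119
side obj 285 293 (array([411.5, -76.9]), array([102.6, 100.1]), 72.7) 95
side obj 362 371 (array([ 527. , -277.5]), array([45.3, 44.4]), -66.4) 65
```

Run:
```python
from h import *
p=cv2.imread("pics/scene0.png"); s=cv2.imread("pics/side0.png")
A=cv2.resize(s[255:335,245:325],(400,400),interpolation=3); B=cv2.resize(p[175:355,375:555],(400,400),interpolation=3)
cv2.imwrite("pics/crop1.png",np.hstack([A,B]))
d=np.load("scene0.npz")["d"]; i=camera_info("scene"); W=cloud(d,i)
hsv=cv2.cvtColor(p,cv2.COLOR_BGR2HSV).astype(int)
roi=np.zeros((480,640),bool); roi[165:245,155:290]=1
m=roi&(hsv[...,0]<20)&(hsv[...,1]>105)&(W[...,2]<12)&(d>0)
b=max(blobs(m),key=lambda b:b.sum()); print(rect(W[b]),b.sum(), cv2.boxPoints(cv2.minAreaRect(W[b][:,:2].astype(np.float32))).round())
for u,v in [(165,203),(218,175),(278,205),(224,236)]: print(ray(u,v,4,i).round())
ii=camera_info("side")
for u,v in [(267,366),(385,366),(395,470),(263,470)]: print("side",ray(u,v,4,ii).round())
```

```text
(array([ 462.9, -344.5]), array([241.7, 198.8]), 85.9) 3292 [[ 355. -458.]
 [ 553. -472.]
 [ 571. -231.]
 [ 372. -217.]]
[ 535. -461.    4.]
[ 361. -446.    4.]
[ 383. -215.    4.]
[ 550. -241.    4.]
side [ 370. -221.    4.]
side [ 575. -240.    4.]
side [ 553. -424.    4.]
side [ 362. -406.    4.]
```

View pics/crop1.png

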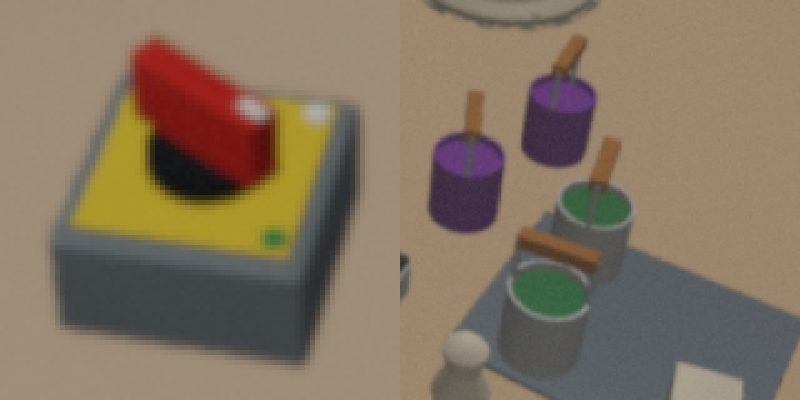

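The left crop shows the handle's white end (250,105) pointing to the green dot (275,238), so the switch is on; the white off dot at (316,112) is reached by turning anticlockwise. The right crop confirms the two green-wax pots on the grey board; both purple ones stand off it. Next I move above the switch.

Call:
{"api": "apply_moves", "payload": {"targets": [[50,[201,-557,-20],[0,0,-22]],[50,[201,-557,-20],[0,0,-22]],[50,[201,-557,-20],[0,0,-22]],[50,[201,-557,-20],[0,0,-22]],[50,[201,-557,-20],[0,0,-22]],[50,[201,-557,-20],[0,0,-22]],[50,[201,-557,-20],[0,0,-22]],[50,[201,-557,-20],[0,0,-22]],[50,[201,-557,-20],[0,0,-22]],[50,[201,-557,-20],[0,0,-22]],[50,[201,-557,-20],[0,0,-22]],[50,[201,-557,-20],[0,0,-22]],[50,[201,-557,-20],[0,0,-22]],[50,[201,-557,-20],[0,0,-22]],[50,[201,-557,-20],[0,0,-22]]], "squeeze": 40}}

```text
time_s: 1.75
eef_pos: [411.8, -75.5, 211.3]
ee_rot: [-0.0, 0.388, 0.922, 0.0]
force: [-0.2, 0.5, 0.4]
grip_width: 0.587
grip_force: 0.0
```

```bash
cat > w.py <<'E'
from h import *
s=ctrl.sense(); q=s["ee_rot"]; print(s["time_s"],s["eef_pos"].round(1),"close",round(2*np.degrees(np.arctan2(q[2],q[1]))-90,1),s["force"].round(1),s["grip_width"])
p,d,i=grab("wrist"); handles("wrist",p,d,i); cv2.imwrite("pics/w_last.png",p)
E
python3 w.py
```

```text
1.75 [411.8 -75.5 211.3] close 44.3 [-0.2  0.5  0.4] 0.5870204715450729
wrist black px 610 404 1017 zmax 166 rect [629.8 -11.3] [46.3 14. ] -6.4
wrist wood px 611 9 1259 zmax 122 rect [432.  151.7] [41.4 11.3] 39.9
wrist red px 319 229 1542 zmax 98 rect [410.9 -74.6] [64.8 16. ] -46.5
```

Call:
{"api": "apply_moves", "payload": {"targets": [[50,[0,0,-50],[0,0,0]],[50,[0,0,-90],[0,0,0]],[50,[0,0,-120],[0,0,0]],[50,[0,0,-144],[0,0,0]],[0,[0,0,-144],[0,0,0]],[0,[0,0,-144],[0,0,0]],[0,[0,0,-144],[0,0,0]],[0,[0,0,-144],[0,0,0]],[0,[0,0,-144],[0,0,0]]], "squeeze": 40}}

```text
time_s: 2.7
eef_pos: [412.8, -76.0, 68.6]
ee_rot: [0.001, 0.388, 0.921, 0.0]
force: [0.9, 7.0, 6.4]
grip_width: 0.178
grip_force: 44.2
```

Call:
{"api": "apply_moves", "payload": {"targets": [[0,[0,0,0],[0,0,8]],[0,[0,0,0],[0,0,16]],[0,[0,0,0],[0,0,24]],[0,[0,0,0],[0,0,32]],[0,[0,0,0],[0,0,40]],[0,[0,0,0],[0,0,48]],[0,[0,0,0],[0,0,55]],[0,[0,0,0],[0,0,61]],[0,[0,0,0],[0,0,62]],[0,[0,0,0],[0,0,62]]]}}

```text
time_s: 3.7
eef_pos: [413.2, -74.6, 68.6]
ee_rot: [0.002, -0.14, 0.99, 0.001]
force: [5.6, 16.9, 8.0]
grip_width: 0.18
grip_force: 57.0
```

```bash
python3 w.py; python3 -c "
from h import *; print(ctrl.sense()['wrist_torque'])"
```

```text
3.7 [413.2 -74.6  68.6] close 106.1 [ 5.6 16.9  8. ] 0.17964102677271518
wrist black px 319 435 49080 zmax 169 rect [402.5 -77.7] [128.   21.8] -74.1
wrist red px 320 307 6540 zmax 98 rect [410.7 -75.1] [65.4 16.3] 13.6
[ 2.8454977  -0.92105412 -1.2536157 ]
```

Call:
{"api": "apply_moves", "payload": {"targets": [[45,[0,0,0],[0,0,-2]],[45,[0,0,0],[0,0,-2]],[45,[0,0,0],[0,0,-2]],[45,[0,0,50],[0,0,-2]],[45,[0,0,100],[0,0,-2]],[45,[0,0,150],[0,0,-2]],[45,[0,0,170],[0,0,-2]],[45,[227,63,170],[0,0,-24]],[45,[227,63,170],[0,0,-24]],[45,[227,63,170],[0,0,-24]],[45,[227,63,170],[0,0,-24]],[45,[227,63,170],[0,0,-24]],[45,[227,63,170],[0,0,-24]],[45,[227,63,170],[0,0,-24]]]}}

```text
time_s: 5.15
eef_pos: [639.0, -13.3, 236.6]
ee_rot: [-0.001, 0.067, 0.998, -0.0]
force: [-1.5, -0.9, -0.3]
grip_width: 0.525
grip_force: 0.0
```

```bash
python3 w.py
python3 - <<'E'
from h import *
for n in["scene","side"]:
    p,d,i=grab(n); handles(n,p,d,i)
E
```

```text
5.15 [639.  -13.3 236.6] close 82.3 [-1.5 -0.9 -0.3] 0.5245883387833685
wrist black px 497 206 2675 zmax 167 rect [624.8 105.9] [61.4 14.7] 4.8
wrist black px 321 251 1799 zmax 167 rect [638.9 -11.6] [60.9 13.8] -7.1
wrist wood px 29 284 1742 zmax 129 rect [ 648.6 -267.6] [25.4 15.5] 9.9
scene black px 168 201 96 zmax 153 rect [ 650.5 -271.1] [19.9 19.6] 17.7
scene black px 269 238 269 zmax 168 rect [641.5  -9.8] [59.  14.4] -10.4
scene black px 329 258 254 zmax 168 rect [626.9 107.8] [58.8 13.2] 2.4
scene wood px 317 193 25 zmax 99 rect [401.  -76.3] [37.7 11.4] 5.4
scene wood px 451 198 144 zmax 123 rect [285.  186.9] [62.7 13.7] 3.5
scene wood px 172 217 332 zmax 128 rect [ 653.6 -269.4] [28.4 20.5] -40.8
scene wood px 407 225 148 zmax 123 rect [420.4 153. ] [63.9 13.7] 25.4
scene wood px 466 247 186 zmax 127 rect [426.6 276.4] [62.2 14. ] 10.7
scene wood px 445 286 359 zmax 126 rect [541.2 283.7] [61.4 16.6] -87.3
scene red px 315 201 157 zmax 99 rect [413.7 -73.6] [63.  12.9] 12.8
side black px 381 184 199 zmax 165 rect [623.7 104.1] [58.9 15.7] 4.0
side black px 401 216 271 zmax 165 rect [638.5 -14.4] [59.3 17. ] -7.1
side black px 444 322 220 zmax 150 rect [ 647.5 -275.5] [26.2 23.7] -86.0
side wood px 332 161 86 zmax 124 rect [540.2 282.1] [62.7 13. ] -84.6
side wood px 284 166 153 zmax 124 rect [424.5 275.2] [60.2 20.6] 12.5
side wood px 223 190 192 zmax 120 rect [284.5 186.6] [60.6 18.7] 2.0
side wood px 285 195 176 zmax 120 rect [421.  151.4] [61.  19.8] 28.3
side wood px 440 342 511 zmax 127 rect [ 646.1 -280.8] [29.2 20.3] -22.5
side red px 284 277 518 zmax 95 rect [410.1 -77.7] [62.  18.4] 10.9
```

Call:
{"api": "apply_moves", "payload": {"targets": [[45,[0,1,-45],[0,0,0]],[45,[0,1,-80],[0,0,0]],[45,[0,1,-97],[0,0,0]],[45,[0,1,-97],[0,0,0]],[0,[0,1,-97],[0,0,0]],[0,[0,1,-97],[0,0,0]],[0,[0,1,-97],[0,0,0]],[0,[0,1,-97],[0,0,0]],[0,[0,1,-97],[0,0,0]],[0,[0,1,-80],[0,0,0]],[0,[0,1,-40],[0,0,0]],[0,[0,1,0],[0,0,0]],[0,[0,1,25],[0,0,0]],[0,[0,1,25],[0,0,0]]], "squeeze": 60}}

```text
time_s: 6.7
eef_pos: [640.0, -12.5, 266.4]
ee_rot: [0.004, 0.067, 0.998, -0.001]
force: [-0.2, 0.3, -2.6]
grip_width: 0.151
grip_force: 59.0
```

Call:
{"api": "apply_moves", "payload": {"targets": [[0,[-15,-30,0],[0,0,0]],[0,[-35,-70,0],[0,0,0]],[0,[-56,-115,0],[0,0,0]],[0,[-76,-157,0],[0,0,0]],[0,[-96,-200,0],[0,0,0]],[0,[-117,-243,0],[0,0,0]],[0,[-138,-285,0],[0,0,0]],[0,[-155,-320,0],[0,0,0]],[0,[-170,-350,0],[0,0,0]],[0,[-180,-372,0],[0,0,0]],[0,[-185,-383,0],[0,0,0]],[0,[-185,-383,0],[0,0,0]],[0,[-185,-383,0],[0,0,0]]]}}

```text
time_s: 8.0
eef_pos: [454.5, -394.3, 261.7]
ee_rot: [-0.0, 0.067, 0.998, 0.001]
force: [0.2, 0.7, -2.9]
grip_width: 0.152
grip_force: 58.9
```

Run:
```python
from h import *
for n in["scene","side"]:
    p,d,i=grab(n); cv2.imwrite(f"pics/{n}1.png",p); W=cloud(d,i)
    z=W[...,2]; m=(d>0)&(np.hypot(W[...,0]-455,W[...,1]+395)<60)&(z>60)&(z<280)
    X=W[m]; print(n,[ (h,X[(X[:,2]>h)&(X[:,2]<h+10)][:,:2].mean(0).round(1).tolist(),int(((X[:,2]>h)&(X[:,2]<h+10)).sum())) for h in range(140,290,10) if ((X[:,2]>h)&(X[:,2]<h+10)).sum()>5])
print(ctrl.sense()["eef_pos"])
s=cv2.imread("pics/scene1.png"); cv2.imwrite("pics/c2.png",cv2.resize(s[80:280,120:386],(798,600)))
```

```text
scene [(160, [469.8, -378.2], 38), (170, [469.7, -374.7], 115), (180, [469.1, -375.3], 110), (190, [469.1, -375.7], 118), (200, [470.4, -376.8], 117), (210, [459.9, -387.6], 164), (220, [455.6, -393.4], 215), (230, [454.6, -392.2], 195), (240, [457.3, -395.8], 18), (250, [454.9, -394.3], 20), (260, [458.0, -391.3], 44), (270, [461.2, -387.0], 95)]
side [(160, [451.4, -420.5], 148), (170, [454.4, -391.7], 574), (180, [453.8, -397.9], 423), (190, [453.9, -397.7], 461), (200, [453.4, -398.0], 488), (210, [453.0, -404.6], 408), (220, [453.3, -405.1], 426), (230, [453.6, -406.1], 396), (240, [455.0, -396.9], 45), (250, [449.4, -396.3], 48), (260, [453.7, -404.1], 82), (270, [453.8, -405.3], 284)]
[ 454.79488664 -394.10656052  262.19670049]
```

View pics/c2.png

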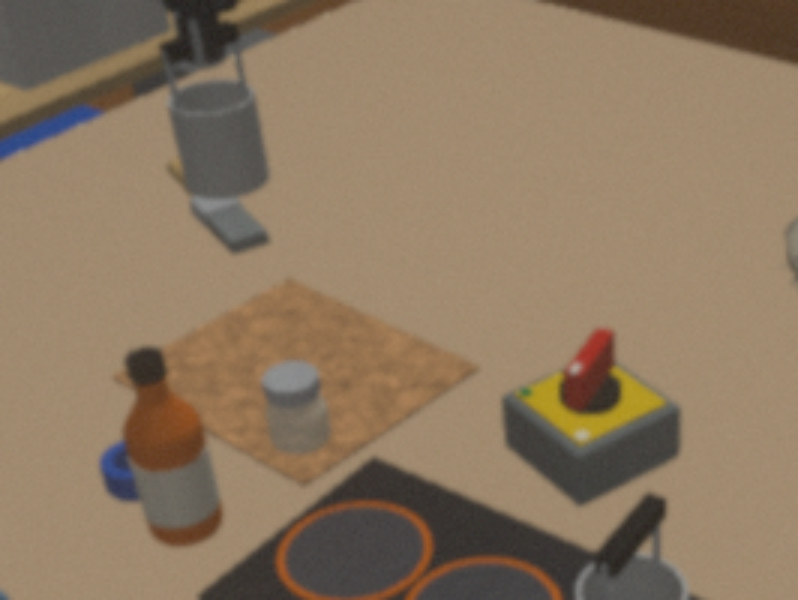

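The pot hangs upright from the gripper (crop (220,140)); the switch's white end faces the off dot (583,435). I'll lower it onto the cork.

Call:
{"api": "apply_moves", "payload": {"targets": [[0,[0,0,-45],[0,0,0]],[0,[0,0,-90],[0,0,0]],[0,[0,0,-125],[0,0,0]],[0,[0,0,-147],[0,0,0]],[0,[0,0,-155],[0,0,0]],[0,[0,0,-160],[0,0,0]],[0,[0,0,-162],[0,0,0]],[0,[0,0,-162],[0,0,0]]]}}

```text
time_s: 8.9
eef_pos: [454.6, -395.6, 101.6]
ee_rot: [0.001, 0.067, 0.998, -0.001]
force: [0.6, -0.2, -1.9]
grip_width: 0.149
grip_force: 58.9
```

Call:
{"api": "apply_moves", "payload": {"targets": [[0,[0,0,-2],[0,0,0]],[0,[0,0,-3],[0,0,0]],[0,[0,0,-3],[0,0,0]]]}}

```text
time_s: 9.2
eef_pos: [455.0, -396.2, 101.4]
ee_rot: [0.002, 0.067, 0.998, -0.002]
force: [-4.0, 5.9, 19.8]
grip_width: 0.152
grip_force: 62.0
```

Call:
{"api": "apply_moves", "payload": {"targets": [[45,[0,0,3],[0,0,0]],[45,[0,0,3],[0,0,0]],[45,[0,0,3],[0,0,0]],[45,[0,0,3],[0,0,0]],[45,[0,0,30],[0,0,0]],[45,[0,0,80],[0,0,0]],[45,[0,0,138],[0,0,0]],[45,[170,501,138],[0,0,12]],[45,[170,501,138],[0,0,12]],[45,[170,501,138],[0,0,12]],[45,[170,501,138],[0,0,12]],[45,[170,501,138],[0,0,12]],[45,[170,501,138],[0,0,12]],[45,[170,501,138],[0,0,12]],[45,[170,501,138],[0,0,12]],[45,[170,501,138],[0,0,12]],[45,[170,501,138],[0,0,12]],[45,[170,501,138],[0,0,12]],[45,[170,501,138],[0,0,12]],[45,[170,501,138],[0,0,12]]]}}

```text
time_s: 11.2
eef_pos: [624.0, 105.9, 234.8]
ee_rot: [-0.0, -0.038, 0.999, -0.0]
force: [-1.5, -0.6, 0.5]
grip_width: 0.526
grip_force: 0.0
```

```bash
sed -i 's/"black":(V<75)&(z>140)&(z<175)/"black":(V<75)\&(z>100)\&(z<175)/' h.py; python3 w.py
python3 - <<'E'
from h import *
for n in["scene","side"]:
    p,d,i=grab(n); handles(n,p,d,i)
E
```

```text
11.2 [624.  105.9 234.8] close 94.3 [-1.5 -0.6  0.5] 0.5257220463110996
wrist black px 320 253 1836 zmax 167 rect [624.7 106.4] [61.6 13.5] 4.8
wrist wood px 601 6 415 zmax 126 rect [451.7 281.1] [15.   9.3] -84.5
wrist wood px 573 145 1743 zmax 126 rect [540.6 284. ] [62.6 13.2] -85.6
scene black px 198 156 135 zmax 127 rect [ 456.6 -394. ] [58.9 14.2] -10.8
scene black px 168 201 108 zmax 153 rect [ 651.2 -271.3] [20.4 17.7] -66.8
scene black px 329 258 257 zmax 167 rect [626.9 108. ] [59.4 12.9] 2.9
scene wood px 451 198 144 zmax 123 rect [285.  187.2] [63.8 14. ] 3.3
scene wood px 172 217 333 zmax 128 rect [ 651.9 -269.6] [30.3 21.1] -35.1
scene wood px 407 225 151 zmax 123 rect [420.2 152.6] [64.9 13.7] 26.1
scene wood px 466 247 183 zmax 127 rect [424.1 275.7] [63.9 13.9] 10.0
scene wood px 445 286 362 zmax 126 rect [541.1 283.6] [61.4 15.3] -85.0
scene red px 321 192 25 zmax 99 rect [389.  -76.7] [21.1  9.8] 48.4
side black px 381 184 200 zmax 165 rect [624.3 103.3] [60.3 15.9] 5.4
side black px 444 323 254 zmax 150 rect [ 648.1 -275.6] [26.2 25. ] 55.1
side black px 325 415 596 zmax 124 rect [ 454.1 -397.7] [59.8 14. ] -8.2
side wood px 332 161 86 zmax 124 rect [540.6 281.5] [66.9 13.8] -86.3
side wood px 284 166 151 zmax 123 rect [424.3 274.3] [59.4 18.2] 11.7
side wood px 223 190 190 zmax 120 rect [284.8 185.5] [59.8 15.8] 3.9
side wood px 285 195 179 zmax 120 rect [421.1 152. ] [62.4 18.5] 27.3
side wood px 440 342 507 zmax 127 rect [ 646.5 -279.8] [28.9 19.1] -20.4
side red px 284 277 523 zmax 95 rect [410.2 -78.1] [62. 18.] 11.5
```

Call:
{"api": "apply_moves", "payload": {"targets": [[45,[0,0,-45],[0,0,0]],[45,[0,0,-80],[0,0,0]],[45,[0,0,-95],[0,0,0]],[45,[0,0,-95],[0,0,0]],[0,[0,0,-95],[0,0,0]],[0,[0,0,-95],[0,0,0]],[0,[0,0,-95],[0,0,0]],[0,[0,0,-95],[0,0,0]],[0,[0,0,-95],[0,0,0]],[0,[0,0,-80],[0,0,0]],[0,[0,0,-40],[0,0,0]],[0,[0,0,0],[0,0,0]],[0,[0,0,27],[0,0,0]],[0,[0,0,27],[0,0,0]]]}}

```text
time_s: 12.75
eef_pos: [625.1, 105.6, 266.4]
ee_rot: [0.004, -0.037, 0.999, -0.0]
force: [-0.1, 0.5, -2.9]
grip_width: 0.153
grip_force: 59.2
```

Call:
{"api": "apply_moves", "payload": {"targets": [[0,[-15,-30,0],[0,0,0]],[0,[-35,-70,0],[0,0,0]],[0,[-56,-112,0],[0,0,0]],[0,[-77,-154,0],[0,0,0]],[0,[-98,-196,0],[0,0,0]],[0,[-120,-239,0],[0,0,0]],[0,[-142,-282,0],[0,0,0]],[0,[-162,-322,0],[0,0,0]],[0,[-180,-358,0],[0,0,0]],[0,[-192,-382,0],[0,0,0]],[0,[-199,-396,0],[0,0,0]],[0,[-199,-396,0],[0,0,0]],[0,[-199,-396,0],[0,0,0]]]}}

```text
time_s: 14.05
eef_pos: [425.3, -289.5, 261.6]
ee_rot: [-0.0, -0.038, 0.999, 0.001]
force: [-0.6, -0.5, -2.1]
grip_width: 0.151
grip_force: 59.1
```

Call:
{"api": "apply_moves", "payload": {"targets": [[0,[0,0,-45],[0,0,0]],[0,[0,0,-90],[0,0,0]],[0,[0,0,-125],[0,0,0]],[0,[0,0,-147],[0,0,0]],[0,[0,0,-155],[0,0,0]],[0,[0,0,-160],[0,0,0]],[0,[0,0,-162],[0,0,0]],[0,[0,0,-163],[0,0,0]],[0,[0,0,-164],[0,0,0]]]}}

```text
time_s: 14.95
eef_pos: [426.1, -290.6, 101.0]
ee_rot: [0.001, -0.038, 0.999, -0.001]
force: [-4.1, 6.6, 21.1]
grip_width: 0.151
grip_force: 62.4
```

Call:
{"api": "apply_moves", "payload": {"targets": [[45,[0,0,2],[0,0,0]],[45,[0,0,2],[0,0,0]],[45,[0,0,2],[0,0,0]],[45,[0,0,2],[0,0,0]],[45,[0,0,30],[0,0,0]],[45,[0,0,80],[0,0,0]],[45,[0,0,125],[0,0,0]],[45,[116,572,110],[0,0,-90]],[45,[116,572,110],[0,0,-90]],[45,[116,572,110],[0,0,-90]],[45,[116,572,110],[0,0,-90]],[45,[116,572,110],[0,0,-90]],[45,[116,572,110],[0,0,-90]],[45,[116,572,110],[0,0,-90]],[45,[116,572,110],[0,0,-90]],[45,[116,572,110],[0,0,-90]],[45,[116,572,110],[0,0,-90]],[45,[116,572,110],[0,0,-90]],[45,[116,572,110],[0,0,-90]],[45,[116,572,110],[0,0,-90]]]}}

```text
time_s: 16.95
eef_pos: [541.1, 283.9, 208.2]
ee_rot: [0.0, 0.681, 0.732, 0.0]
force: [0.5, -1.0, 0.8]
grip_width: 0.526
grip_force: 0.0
```

Call:
{"api": "apply_moves", "payload": {"targets": [[45,[0,0,0],[0,0,0]],[45,[0,0,0],[0,0,0]]]}}

```text
time_s: 17.15
eef_pos: [540.8, 282.2, 207.7]
ee_rot: [-0.0, 0.68, 0.734, -0.0]
force: [0.3, -0.6, -0.3]
grip_width: 0.527
grip_force: 0.0
```

```bash
python3 w.py
python3 - <<'E'
from h import *
for n in["scene","side"]:
    p,d,i=grab(n); handles(n,p,d,i)
    W=cloud(d,i);hsv=cv2.cvtColor(p,cv2.COLOR_BGR2HSV).astype(int); z=W[...,2]
    m=(hsv[...,0]>4)&(hsv[...,0]<18)&(hsv[...,1]>140)&(z>38)&(z<52)&(d>0)&(abs(W[...,1])<190)&(W[...,0]>540)&(W[...,0]<730)
    for b in blobs(m,60):
        c,r=cv2.minEnclosingCircle(W[b][:,:2].astype(np.float32)); print(n,"ring",np.round(c,1),round(r,1),b.sum())
    cv2.imwrite(f"pics/{n}2.png",p)
E
```

```text
17.15 [540.8 282.2 207.7] close 4.4 [ 0.3 -0.6 -0.3] 0.5272206334014571
wrist wood px 319 242 1677 zmax 126 rect [540.6 285. ] [61.4 13.7] -85.2
wrist wood px 153 240 1933 zmax 126 rect [425.2 277.3] [62.1 13.8] 10.1
wrist wood px 12 335 566 zmax 121 rect [307.8 190. ] [18.4 14. ] 4.3
wrist wood px 135 398 112 zmax 122 rect [403.9 143.6] [18.3  6.9] 48.0
scene black px 198 156 138 zmax 127 rect [ 456.8 -390.9] [58.3 17.7] -17.3
scene black px 238 164 112 zmax 127 rect [ 428.7 -287.1] [58.7 11.8] 7.4
scene black px 168 201 109 zmax 153 rect [ 650.5 -270.7] [19.3 19.1] 30.1
scene wood px 317 193 35 zmax 100 rect [404.5 -77.5] [37.9 13.8] 15.1
scene wood px 172 217 326 zmax 128 rect [ 652.5 -269.5] [30.2 22.7] -34.9
scene wood px 407 225 146 zmax 123 rect [420.1 152.7] [65.2 13.6] 25.7
scene wood px 466 247 185 zmax 127 rect [426.  276.3] [62.9 14.1] 10.5
scene wood px 445 286 361 zmax 127 rect [541. 284.] [61.2 16. ] -85.1
scene red px 316 200 133 zmax 99 rect [412.2 -73.3] [61.7 12.7] 14.3
scene ring [636.   -4.1] 160.5 1161
side black px 444 323 256 zmax 150 rect [ 647.2 -275.7] [24.9 24.2] 17.4
side black px 299 354 442 zmax 124 rect [ 425.6 -292. ] [59.4 13.8] 4.2
side black px 325 415 616 zmax 124 rect [ 454. -397.] [60.2 16. ] -8.3
side wood px 332 161 83 zmax 124 rect [540.2 282.7] [65.  14.1] -85.6
side wood px 284 166 150 zmax 124 rect [424.4 275.4] [59.8 19.6] 6.0
side wood px 223 190 193 zmax 120 rect [284.6 185.9] [59.9 18.8] 3.6
side wood px 285 195 176 zmax 120 rect [420.7 151.7] [63.9 17.8] 26.4
side wood px 440 342 509 zmax 127 rect [ 646.6 -280.6] [28.4 20. ] -23.1
side red px 284 277 524 zmax 95 rect [410.2 -78.7] [61.8 16.8] 11.7
side ring [615.6  -6.8] 159.9 1078
```

Call:
{"api": "apply_moves", "payload": {"targets": [[45,[0,1,-45],[0,0,0]],[45,[0,1,-85],[0,0,0]],[45,[0,1,-108],[0,0,0]],[45,[0,1,-108],[0,0,0]],[0,[0,1,-108],[0,0,0]],[0,[0,1,-108],[0,0,0]],[0,[0,1,-108],[0,0,0]],[0,[0,1,-108],[0,0,0]],[0,[0,1,-108],[0,0,0]],[0,[0,1,-95],[0,0,0]],[0,[0,1,-60],[0,0,0]],[0,[0,1,-15],[0,0,0]],[0,[0,1,30],[0,0,0]],[0,[0,1,54],[0,0,0]],[0,[0,1,54],[0,0,0]]], "squeeze": 80}}

```text
time_s: 18.8
eef_pos: [542.0, 283.0, 266.9]
ee_rot: [0.002, 0.68, 0.733, 0.003]
force: [-0.0, 0.3, -4.7]
grip_width: 0.143
grip_force: 78.8
```

Call:
{"api": "apply_moves", "payload": {"targets": [[0,[7,-28,0],[0,0,0]],[0,[16,-66,0],[0,0,0]],[0,[27,-108,0],[0,0,0]],[0,[37,-150,0],[0,0,0]],[0,[47,-192,0],[0,0,0]],[0,[57,-235,0],[0,0,0]],[0,[68,-278,0],[0,0,0]],[0,[78,-320,0],[0,0,0]],[0,[87,-356,0],[0,0,0]],[0,[93,-382,0],[0,0,0]],[0,[96,-395,0],[0,0,0]],[0,[96,-395,0],[0,0,0]],[0,[96,-395,0],[0,0,0]]]}}

```text
time_s: 20.1
eef_pos: [636.9, -111.0, 261.7]
ee_rot: [-0.001, 0.68, 0.733, -0.0]
force: [-0.3, -0.2, -3.2]
grip_width: 0.143
grip_force: 78.7
```

Call:
{"api": "apply_moves", "payload": {"targets": [[0,[0,0,-45],[0,0,0]],[0,[0,0,-85],[0,0,0]],[0,[0,0,-105],[0,0,0]],[0,[0,0,-115],[0,0,0]],[0,[0,0,-119],[0,0,0]],[0,[0,0,-121],[0,0,0]],[0,[0,0,-122],[0,0,0]],[0,[0,0,-123],[0,0,0]]]}}

```text
time_s: 20.9
eef_pos: [638.2, -112.2, 143.6]
ee_rot: [0.003, 0.68, 0.733, 0.001]
force: [-8.4, 2.1, 17.1]
grip_width: 0.145
grip_force: 81.7
```

Call:
{"api": "apply_moves", "payload": {"targets": [[45,[0,0,2],[0,0,0]],[45,[0,0,2],[0,0,0]],[45,[0,0,2],[0,0,0]],[45,[0,0,2],[0,0,0]],[45,[0,0,30],[0,0,0]],[45,[0,0,70],[0,0,0]],[45,[0,0,90],[0,0,0]],[45,[-212,388,69],[0,0,95]],[45,[-212,388,69],[0,0,95]],[45,[-212,388,69],[0,0,95]],[45,[-212,388,69],[0,0,95]],[45,[-212,388,69],[0,0,95]],[45,[-212,388,69],[0,0,95]],[45,[-212,388,69],[0,0,95]],[45,[-212,388,69],[0,0,95]],[45,[-212,388,69],[0,0,95]],[45,[-212,388,69],[0,0,95]],[45,[-212,388,69],[0,0,95]],[45,[-212,388,69],[0,0,95]],[45,[-212,388,69],[0,0,95]]]}}

```text
time_s: 22.9
eef_pos: [425.2, 275.6, 208.3]
ee_rot: [0.0, -0.079, 0.997, -0.0]
force: [0.2, -0.1, -1.0]
grip_width: 0.532
grip_force: 0.0
```

Call:
{"api": "apply_moves", "payload": {"targets": [[45,[0,0,0],[0,0,0]],[45,[0,0,0],[0,0,0]]]}}

```text
time_s: 23.1
eef_pos: [425.3, 275.5, 208.3]
ee_rot: [0.0, -0.08, 0.997, 0.0]
force: [0.7, -0.3, -0.1]
grip_width: 0.529
grip_force: 0.0
```

```bash
python3 w.py
python3 - <<'E'
from h import *
for n in["scene","side"]:
    p,d,i=grab(n); handles(n,p,d,i)
    cv2.imwrite(f"pics/{n}3.png",p)
E
```

```text
23.1 [425.3 275.5 208.3] close 99.2 [ 0.7 -0.3 -0.1] 0.5293924235230477
wrist wood px 213 28 1569 zmax 122 rect [299.4 189.5] [33.1 13.9] 3.2
wrist wood px 149 210 2368 zmax 122 rect [420.  154.9] [61.8 15. ] 24.4
wrist wood px 321 245 1617 zmax 126 rect [424.2 276.9] [61.  13.4] 10.5
scene black px 198 156 138 zmax 127 rect [ 456.2 -394.9] [59.1 16.2] -9.4
scene black px 238 164 111 zmax 127 rect [ 427.7 -286.9] [59.9 11.3] 1.8
scene black px 168 201 108 zmax 153 rect [ 651.6 -270.4] [19.7 18.6] -63.7
scene wood px 315 195 43 zmax 100 rect [408.  -76.5] [53.1 13.2] 14.3
scene wood px 449 199 119 zmax 123 rect [285.8 186.8] [62.8 13.2] 6.7
scene wood px 172 217 326 zmax 129 rect [ 652. -268.] [29.1 17.6] -27.6
scene wood px 407 225 149 zmax 123 rect [420.  152.9] [66.7 13.8] 24.5
scene wood px 466 247 182 zmax 127 rect [425.2 276.1] [63.4 13.6] 9.9
scene red px 316 200 144 zmax 100 rect [412.4 -73.7] [63.1 12.3] 12.5
side black px 444 323 258 zmax 150 rect [ 647.9 -275.3] [26.3 24.1] 83.3
side black px 299 354 442 zmax 124 rect [ 425.4 -291.6] [59.2 14.7] 4.9
side black px 325 415 616 zmax 124 rect [ 453.9 -397.4] [60.2 15.5] -7.9
side wood px 284 166 150 zmax 124 rect [424.5 274.6] [59.8 19. ] 10.0
side wood px 223 190 189 zmax 120 rect [284.7 186.8] [59.7 20.1] 5.2
side wood px 285 195 177 zmax 120 rect [420.8 153.6] [62.5 18.6] 25.5
side wood px 440 342 513 zmax 127 rect [ 646.6 -280.6] [29.1 20.6] -17.9
side red px 284 277 525 zmax 95 rect [410.2 -78.2] [62.1 16.5] 13.0
```

View pics/side3.png

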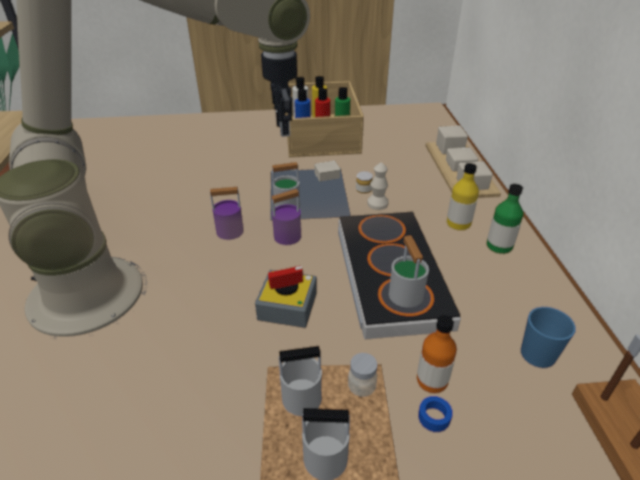

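Both empties are upright on the cork at (301,385) and (326,445), and the first full pot is on ring c at (408,283). I'll fetch the second full pot.

Call:
{"api": "apply_moves", "payload": {"targets": [[45,[0,1,-45],[0,0,0]],[45,[0,1,-85],[0,0,0]],[45,[0,1,-109],[0,0,0]],[45,[0,1,-109],[0,0,0]],[0,[0,1,-109],[0,0,0]],[0,[0,1,-109],[0,0,0]],[0,[0,1,-109],[0,0,0]],[0,[0,1,-109],[0,0,0]],[0,[0,1,-109],[0,0,0]],[0,[0,1,-95],[0,0,0]],[0,[0,1,-60],[0,0,0]],[0,[0,1,-15],[0,0,0]],[0,[0,1,30],[0,0,0]],[0,[0,1,54],[0,0,0]],[0,[0,1,54],[0,0,0]]]}}

```text
time_s: 24.75
eef_pos: [426.0, 277.1, 265.8]
ee_rot: [0.003, -0.081, 0.997, 0.001]
force: [0.0, 0.2, -3.2]
grip_width: 0.147
grip_force: 78.6
```

Call:
{"api": "apply_moves", "payload": {"targets": [[0,[23,-19,0],[0,0,0]],[0,[53,-44,0],[0,0,0]],[0,[86,-71,0],[0,0,0]],[0,[120,-99,0],[0,0,0]],[0,[154,-127,0],[0,0,0]],[0,[182,-150,0],[0,0,0]],[0,[200,-165,0],[0,0,0]],[0,[208,-172,0],[0,0,0]],[0,[208,-172,0],[0,0,0]],[0,[208,-172,0],[0,0,0]]]}}

```text
time_s: 25.75
eef_pos: [632.3, 105.5, 261.7]
ee_rot: [-0.001, -0.081, 0.997, 0.0]
force: [-1.1, 0.6, -3.1]
grip_width: 0.144
grip_force: 78.6
```

Call:
{"api": "apply_moves", "payload": {"targets": [[0,[1,-1,-45],[0,0,0]],[0,[1,-1,-85],[0,0,0]],[0,[1,-1,-105],[0,0,0]],[0,[1,-1,-115],[0,0,0]],[0,[1,-1,-119],[0,0,0]],[0,[1,-1,-121],[0,0,0]],[0,[1,-1,-122],[0,0,0]],[0,[1,-1,-123],[0,0,0]]]}}

```text
time_s: 26.55
eef_pos: [634.9, 104.1, 142.2]
ee_rot: [0.002, -0.081, 0.997, 0.0]
force: [-4.9, 2.2, 13.4]
grip_width: 0.145
grip_force: 80.6
```

Call:
{"api": "apply_moves", "payload": {"targets": [[45,[0,0,2],[0,0,0]],[45,[0,0,2],[0,0,0]],[45,[0,0,2],[0,0,0]],[45,[0,0,2],[0,0,0]],[45,[0,0,30],[0,0,0]],[45,[0,0,70],[0,0,0]],[45,[0,0,95],[0,0,0]],[50,[-222,-180,71],[0,0,4.5]],[50,[-222,-180,71],[0,0,4.5]],[50,[-222,-180,71],[0,0,4.5]],[50,[-222,-180,71],[0,0,4.5]],[50,[-222,-180,71],[0,0,4.5]],[50,[-222,-180,71],[0,0,4.5]],[50,[-222,-180,71],[0,0,4.5]],[50,[-222,-180,71],[0,0,4.5]],[50,[-222,-180,71],[0,0,4.5]]]}}

```text
time_s: 28.15
eef_pos: [412.8, -76.0, 210.5]
ee_rot: [0.0, -0.12, 0.993, -0.0]
force: [0.5, 0.1, 0.3]
grip_width: 0.586
grip_force: 0.0
```

```bash
python3 w.py
python3 - <<'E'
from h import *
for n in["scene","side"]:
    p,d,i=grab(n); handles(n,p,d,i)
    W=cloud(d,i); z=W[...,2]
    for b in blobs((d>0)&(z>147)&(z<172)&(W[...,0]>550)&(W[...,0]<720)&(abs(W[...,1])<180),20): print(n,"on warmer",rect(W[b]))
    cv2.imwrite(f"pics/{n}4.png",p)
E
```

```text
28.15 [412.8 -76.  210.5] close 103.8 [0.5 0.1 0.3] 0.5856462123888725
wrist black px 15 192 2783 zmax 125 rect [ 425.4 -288.1] [60.9 14.6] 3.0
wrist wood px 13 234 48 zmax 125 rect [ 454.9 -288. ] [15.4  7.3] 65.9
wrist wood px 603 320 2152 zmax 122 rect [420.1 153.4] [62.  15.7] 23.4
wrist red px 320 228 1534 zmax 98 rect [410.4 -74.9] [64.  15.7] 13.6
scene black px 198 156 138 zmax 128 rect [ 457.1 -394.3] [59.9 13.4] -9.0
scene black px 238 164 110 zmax 127 rect [ 428.4 -287.1] [59.1 11.8] 8.7
scene black px 168 201 108 zmax 153 rect [ 651.4 -270.4] [20.  18.9] 11.8
scene wood px 451 198 142 zmax 123 rect [285.3 187.4] [62.7 13.3] 3.7
scene wood px 172 217 326 zmax 128 rect [ 652.4 -269.9] [30.3 22.5] -39.1
scene wood px 407 225 148 zmax 123 rect [420.8 153.3] [63.2 13.7] 24.2
scene red px 316 200 139 zmax 99 rect [413.3 -73.5] [64.8 12.5] 13.1
scene on warmer (array([ 637.3, -109.4]), array([66. , 15.9]), -85.2)
scene on warmer (array([634.7, 103.4]), array([63.6, 15.1]), 9.0)
side black px 444 323 253 zmax 150 rect [ 647.9 -275.9] [25.1 23.7] 12.2
side black px 299 354 438 zmax 124 rect [ 425.4 -291.7] [59.2 15.7] 4.5
side black px 325 415 604 zmax 124 rect [ 454. -397.] [60.1 15.6] -7.8
side wood px 223 190 191 zmax 120 rect [284.8 184.9] [59.9 17.8] 4.2
side wood px 440 342 517 zmax 127 rect [ 646.7 -279.9] [29.4 20.5] -21.3
side red px 284 277 522 zmax 95 rect [410.3 -78.9] [61.7 17. ] 10.0
side on warmer (array([633.2, 101.9]), array([64.1, 19.1]), 8.7)
side on warmer (array([ 636.7, -112.8]), array([64.6, 15. ]), -84.8)
```

View pics/scene4.png

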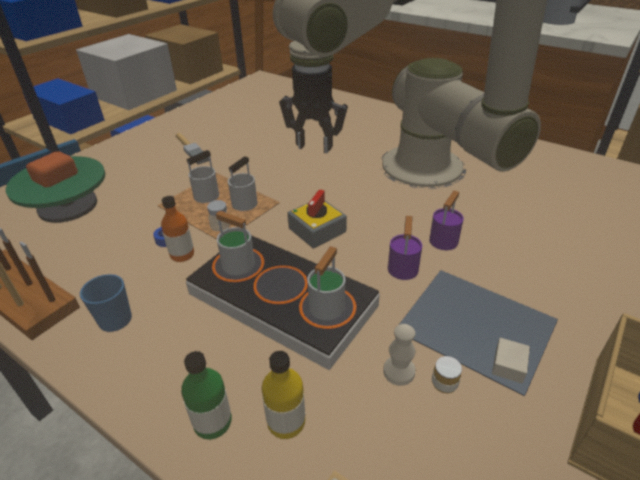

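Both full pots stand inside their rings at (236,255) and (326,296). The empties are on the cork at (204,185) and (243,192), and nothing has been knocked. I'll turn the switch on, clockwise.

Call:
{"api": "apply_moves", "payload": {"targets": [[50,[-1,0,-50],[0,0,0]],[50,[-1,0,-90],[0,0,0]],[50,[-1,0,-120],[0,0,0]],[50,[-1,0,-143],[0,0,0]],[0,[-1,0,-143],[0,0,0]],[0,[-1,0,-143],[0,0,0]],[0,[-1,0,-143],[0,0,0]],[0,[-1,0,-143],[0,0,0]],[0,[-1,0,-143],[0,0,0]]], "squeeze": 40}}

```text
time_s: 29.2
eef_pos: [411.3, -75.0, 68.3]
ee_rot: [0.001, -0.12, 0.993, 0.001]
force: [1.0, 10.4, -1.8]
grip_width: 0.177
grip_force: 40.2
```

Call:
{"api": "apply_moves", "payload": {"targets": [[0,[0,0,0],[0,0,-8]],[0,[0,0,0],[0,0,-16]],[0,[0,0,0],[0,0,-24]],[0,[0,0,0],[0,0,-32]],[0,[0,0,0],[0,0,-40]],[0,[0,0,0],[0,0,-48]],[0,[0,0,0],[0,0,-55]],[0,[0,0,0],[0,0,-61]],[0,[0,0,0],[0,0,-62]],[0,[0,0,0],[0,0,-62]]]}}

```text
time_s: 30.2
eef_pos: [411.2, -74.6, 68.3]
ee_rot: [-0.0, 0.408, 0.913, 0.001]
force: [3.2, 12.9, -0.2]
grip_width: 0.18
grip_force: 39.5
```

Call:
{"api": "apply_moves", "payload": {"targets": [[50,[0,0,0],[0,0,2]],[50,[0,0,0],[0,0,2]],[50,[0,0,0],[0,0,2]],[50,[0,0,0],[0,0,2]],[50,[0,0,50],[0,0,2]],[50,[0,0,100],[0,0,2]],[50,[0,0,145],[0,0,2]],[50,[0,0,170],[0,0,2]],[50,[0,0,170],[0,0,2]]]}}

```text
time_s: 31.1
eef_pos: [412.3, -76.9, 240.7]
ee_rot: [0.004, 0.393, 0.92, -0.0]
force: [0.0, -0.0, -0.1]
grip_width: 0.583
grip_force: 0.0
```

```bash
python3 w.py
python3 - <<'E'
from h import *
for n in["scene","side"]:
    p,d,i=grab(n); handles(n,p,d,i)
    W=cloud(d,i); z=W[...,2]
    for b in blobs((d>0)&(z>147)&(z<172)&(W[...,0]>550)&(W[...,0]<720)&(abs(W[...,1])<180),20): print(n,"on warmer",rect(W[b]))
    cv2.imwrite(f"pics/{n}5.png",p)
E
```

```text
31.1 [412.3 -76.9 240.7] close 43.8 [ 0.  -0.  -0.1] 0.5830043371194431
wrist black px 184 414 299 zmax 125 rect [ 442.9 -287.9] [20.2 16.9] 16.0
wrist black px 130 474 164 zmax 124 rect [ 450.5 -388.4] [16.6  5.1] -0.0
wrist wood px 570 12 1859 zmax 122 rect [422.  154.3] [61.3 15.3] 24.0
wrist red px 319 218 1257 zmax 98 rect [410.8 -74.5] [64.1 15.8] -47.7
scene black px 198 156 141 zmax 127 rect [ 455.2 -395.1] [59.8 16.3] -8.6
scene black px 238 164 112 zmax 127 rect [ 428.8 -287.4] [57.2 10.5] 2.9
scene black px 168 202 111 zmax 153 rect [ 651.2 -270.5] [21.3 18.6] -39.2
scene wood px 451 198 145 zmax 123 rect [285.4 187.4] [62.1 13.9] 3.8
scene wood px 172 217 327 zmax 128 rect [ 651.4 -268.9] [30.6 18.1] -23.9
scene wood px 407 225 146 zmax 123 rect [420.3 152.8] [63.9 13.7] 26.1
scene red px 316 202 295 zmax 98 rect [412.4 -73.8] [60.6 16.4] -47.3
scene on warmer (array([ 637.5, -109.5]), array([63.9, 16.8]), -85.5)
scene on warmer (array([634.8, 103.7]), array([65.4, 14.1]), 8.9)
side black px 444 323 249 zmax 150 rect [ 647.4 -275.7] [25.1 24. ] 82.0
side black px 299 354 439 zmax 124 rect [ 425.5 -292.1] [59.2 14.3] 4.1
side black px 325 415 605 zmax 124 rect [ 453.9 -397.5] [60.3 15.4] -8.4
side wood px 223 190 189 zmax 120 rect [284.7 185.1] [60. 18.] 7.0
side wood px 279 196 89 zmax 120 rect [409.  145.4] [34.1 15.6] 24.9
side wood px 440 342 511 zmax 127 rect [ 646.8 -280.1] [29.  19.9] -17.0
side wood px 333 409 25 zmax 124 rect [ 464.6 -392.5] [32.   2.9] -6.5
side red px 284 277 434 zmax 96 rect [410.7 -79.1] [64.1 14.9] -48.1
side on warmer (array([633.3, 101.9]), array([62.4, 18.1]), 10.0)
side on warmer (array([ 636.6, -112.6]), array([64.1, 15.2]), -85.2)
```

View pics/side5.png

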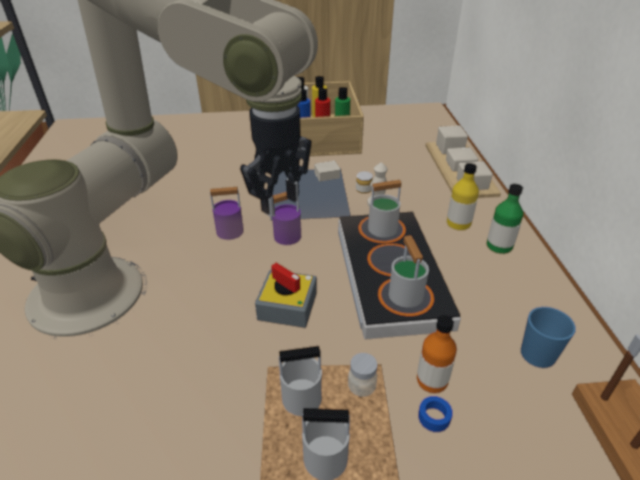

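The switch bar now lies at -47°, on, and all four pots are upright in their places with the arm clear. I'll hand in.

```bash
python3 -c "
from rig import ctrl; print(ctrl.finish_job())"
```

```text
the job is handed in; nothing more can be done
None
```

The job is done and handed in at about 31 s: with the power off, I moved both empty pots to the cork board and both full pots onto rings a and c, then turned the switch back on.

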